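# Hang the smaller check weight on the spring balance and tug it

### The arm

A 7-joint arm with a two-finger parallel gripper is mounted at the origin on a cart in front of the work surface, level with it; the furniture and walls round the work are solid. World frame = base frame: x ahead of the robot, y to its left, z up, the work surface at z = 0. Lengths are in m, angles in rad, forces in N, time in s.
With the tool pointing down it reaches from about 0.425 to 0.925 m from the base axis. Payload 6.8 kg.
Tool frame: the origin (TCP) lies between the finger pads; the fingertips stand 22 mm ahead of it and the grasp point (between the pads) lies 3 mm ahead of it; z points along the fingers, y is the direction in which the jaws open and shut (so a half turn about z gives the same grasp; the last joint's range is limited). The gripper opens to 85 mm and grips with 20 to 120 N. Pads are 22 mm wide; open, the fingers measure 114 mm over their backs; the gripper's body (76 mm by 85 mm) begins 54 mm behind the grasp point. The pads swing forward as they close: fully open they stand 13 mm farther back than shut.
Start: joints at [1.233, 0.477, 0.022, 1.555, -0.011, 1.109, -0.083], TCP at [0.154, -0.657, 0.253] pointing down, gripper open.
Joint ranges: [-2.96, 2.96], [-0.34, 2.1], [-1.41, 1.46], [0.24, 2.44], [-1.37, 4.51], [0.17, 1.92], [-2.96, 2.96]. Speed limits (rad/s): [2.39, 2.39, 3.14, 3.14, 3.14, 3.14, 3.14].

### API

Orientations are given as a unit quaternion [w, x, y, z].
In Python, from station import bot gives the robot as it stands. The module is installed in compiled form; this text tells all that it offers.
- The arm moves only by the tool drive_tool, never from a script. Its argument "series" is one flat list of numbers, 7 for each row, row after row: the opening, from -1 (shut) to 1 (fully open), then the shift along the tool's x, y, z in mm, then the turn, a rotation vector about the tool's x, y, z in rad. In form: [jaw, x, y, z, wx, wy, wz, jaw, x, y, z, wx, wy, wz, ...]. A call has 1 to 12 rows; each row shifts and turns the commanded pose from where the row before left it, along the tool's axes as they then stand; what a row does not reach is not made up. A row lasts 1/8 s, in which the tool goes at most 62.5 mm and 10.7 degrees, less where a joint would pass 70% of its speed; a pose out of reach is approached as far as the arm can. A call with a gripper value outside its range is refused whole. The fingers move at their own pace and stop on an object; "force" is the grip in N (left out, the last holds). Time passes only in rows, so rows that do not move let the fingers close. It gives the time, the measured TCP pose, the force and the opening at its end, in the units of the state.
- bot.get_obs(): the state, without advancing time (a new reading comes with each control period).
- bot.read_camera(name): name is "scene" or "top" or "wrist"; returns a dict with "pixels" (480x640x3 uint8, blue, green, red), "camera_matrix" (3x3 intrinsics, pixels), "rvec" (rotation vector, rad) and "tvec" (3), from world to camera coordinates, as OpenCV has them. Camera axes: x right, y down, z forward; pixel columns grow to the right and rows downward; lengths in m; the calibration is good to about 2 mm. A picture is of the moment at which its call begins. There is no depth.
- bot.hand_in(): hands the job in, once; it reports no verdict.
The state is a dict: "t": time; "q": joint angles; "joint_vel": joint speeds; "joint_torque": joint torques, N m; "eef_pos": TCP position; "tool_rot": TCP orientation; "contact_force": force on the tool from outside, world axes, zero at the start; "torque": the same for the moment, N m; "gripper_width": opening from 0.0 (shut) to 1.0 (fully open).
Only numpy, scipy, OpenCV 4.12 (cv2) and the standard library are available. Lean on these libraries where they do the work, as an engineer would, in place of code of your own. Each camera call takes 0.05 s, during which the arm holds its last target. There are 200 camera calls.

### The job

Hang the smaller of the two check weights on the hook of the spring balance by its wire bail. Still holding its grip, tug it gently down, about 15 mm beyond where the weight alone draws the hook and never near the hook's bottom stop, and keep that for half a second to be sure it is held; then ease off, let go and leave it hanging at rest. Leave the bigger weight where it stands.

Things in the scene. Friction and masses are not known exactly. Their poses are not given: they have to be found in the camera images.
- weight: Smaller check weight, 0.30 kg, upright on the bench; origin: centre of underside, z up. Steel disc 42 mm across, 33 high; on it a wire bail (bar 7 thick) in the y-z plane, looked through along x, front and back alike. Opening 41 wide (y); its top peaks mid-way, underside 96 above the origin. Above it a black grip 22 x 22, from 102 to 145 above the origin: hold it there, fingers closing along y.
- weight_big: The bigger check weight, which stays on the bench: same bail and grip (same heights), but a steel disc 60 mm across and 39 mm high; 0.60 kg. Origin: centre of its underside. In the way: the fixed heat-sealing press, up to 220 mm high, fills the bench from x = 0.49 m on between y = -0.18 and 0.14 m, between the balance (left of it) and the bench's right end; carry past its front at x = 0.44, high enough to clear a standing weight.
- hook_seat (a point): Where the bail's peak rests: low point of the hook bar's top, 180 mm above the bench at the start; moves with the hook. Steel bar 8 thick on a fixed grey column (64 wide, 212 high; light 14 high base plate). Site z up, x level along the bar toward the column, whose face is 62 away; free end 34 away in -x, upturned to 26 above the seat. Bring the bail over it from -x, then down.
- hook (a joint): How far the hook has slid straight down its column against its spring, in m: 0 empty, about 0.010 with the smaller weight hanging freely, 0.050 at the bottom stop. Each further 10 mm takes 2.5 N; well damped.
Things that resemble listed ones, but are neither listed nor needed, are in the scene too. Leave any yellow look-alike of the weight alone.

How it is judged:
On the way, in this order (a step that is already met when the one before it is completed fails the run):
1. the smaller weight's bail sits on the hook and begins to load it (horizontal distance between weight and hook_seat below 0.025 m and z of weight in the frame of hook_seat between -0.108 and -0.08 m and value of joint hook above 0.003 m).
2. with the robot still holding it, the weight is tugged down so that the hook stays at least 18 mm down (8 mm beyond the weight's own draw) for 0.3 s (horizontal distance between weight and hook_seat below 0.025 m and z of weight in the frame of hook_seat between -0.108 and -0.08 m and value of joint hook above 0.018 m and contact force between the fingers and weight above 0.5 N), for 0.3 s.
At the end, for the whole second after the job is handed in: The smaller weight hangs by its bail on the hook (within 25 mm of the seat sideways, upright within 14 degrees, hook drawn down 6 to 15 mm by the weight alone), at rest and released; the bigger weight stands upright within 30 mm of where it stood (horizontal distance between weight and hook_seat below 0.025 m and z of weight in the frame of hook_seat between -0.108 and -0.08 m and value of joint hook between 0.006 and 0.015 m and angle between weight's own z axis and vertical below 0.25 rad and linear speed of weight below 0.03 m/s and distance of weight_big from where it was at the start of the episode below 0.03 m and angle between weight_big's own z axis and vertical below 0.2 rad); the robot touches nothing.
It fails at once if the hook is pulled down to within 5 mm of its bottom stop (value of joint hook above 0.045 m).
It fails at once if the bigger weight is moved by more than 30 mm (distance of weight_big from where it was at the start of the episode above 0.03 m).
It also fails if it takes over 45 s, if anything falls off the work surface, if the arm or the gripper's body presses on something with over 40 N, if the wrist force passes 120 N, or if a joint passes its speed limit or range.

## Working session

There is one attempt and no reset: what is moved stays moved. The work goes in short steps, Python scripts to look and compute and a tool call to move; the robot and the scene stay as the last step left them, time stands still between calls to the robot, and variables do not carry over. Pictures are saved under pics/ and viewed, about 8 in all and at most 12, crops included, and the job is handed in when it is done.

Besides the shell and the picture viewer there is one more tool, called after "Call:" as a command line: name --argument value ..., lists and objects as JSON in quotes. drive_tool: Moves the arm, as the interface text tells. Its arguments: {"type":"object","properties":{"series":{"type":"array"},"force":{"type":"number"}},"required":["series"]}

```bash
mkdir -p pics; cat > h.py <<'E'
import numpy as np, cv2
from station import bot
def shot(name,fn=None):
    c=bot.read_camera(name)
    if fn: cv2.imwrite('pics/'+fn,c['pixels'])
    np.savez('pics/'+name+'_cam.npz',**c)
    return c
def proj(c,p):
    return cv2.projectPoints(np.array(p,float).reshape(-1,3),c['rvec'],c['tvec'],c['camera_matrix'],None)[0].reshape(-1,2)
def ray(c,uv):
    R=cv2.Rodrigues(np.array(c['rvec'],float))[0]; t=np.array(c['tvec'],float).ravel()
    d=R.T@np.linalg.inv(c['camera_matrix'])@np.array([uv[0],uv[1],1.]); return -R.T@t,d/np.linalg.norm(d)
def plane(c,uv,z):
    o,d=ray(c,uv); return o+d*(z-o[2])/d[2]
def tri(c1,u1,c2,u2):
    a,d=ray(c1,u1);b,e=ray(c2,u2)
    s=np.linalg.lstsq(np.c_[d,-e],b-a,rcond=None)[0]
    p,q=a+s[0]*d,b+s[1]*e; return (p+q)/2,np.linalg.norm(p-q)
E
python3 - <<'E'
from h import *
for n in('scene','top','wrist'):
    c=shot(n,n+'1.png'); print(n,ray(c,(320,240)))
o=bot.get_obs();print({k:np.round(v,3) for k,v in o.items()})
E
```

```text
scene (array([0.21233124, 0.59121619, 0.85902731]), array([ 0.3094572 , -0.6385276 , -0.70464087]))
top (array([ 0.45130834, -0.0588264 ,  1.09854563]), array([ 0.09842253, -0.00407695, -0.99513636]))
wrist (array([ 0.23452068, -0.63892047,  0.37194413]), array([-0.31007949, -0.07259284, -0.94793512]))
{'t': np.float64(0.15), 'q': array([ 1.233,  0.478,  0.022,  1.556, -0.011,  1.109, -0.083]), 'joint_vel': array([ 0.001, -0.002,  0.   , -0.004, -0.   ,  0.002, -0.001]), 'joint_torque': array([ 3.0000e-03, -5.9693e+01,  1.6100e+00, -2.8149e+01,  1.3000e-02,
        6.0000e-03, -0.0000e+00]), 'eef_pos': array([ 0.154, -0.657,  0.253]), 'tool_rot': array([-0.001,  0.993,  0.115, -0.   ]), 'contact_force': array([-0.046,  0.211, -0.057]), 'torque': array([-0.013, -0.044, -0.048]), 'gripper_width': np.float64(0.998)}
```

View images.

View pics/scene1.png

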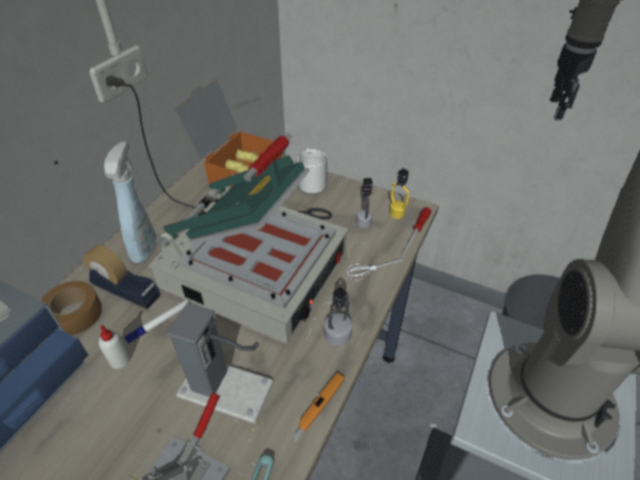

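View pics/top1.png

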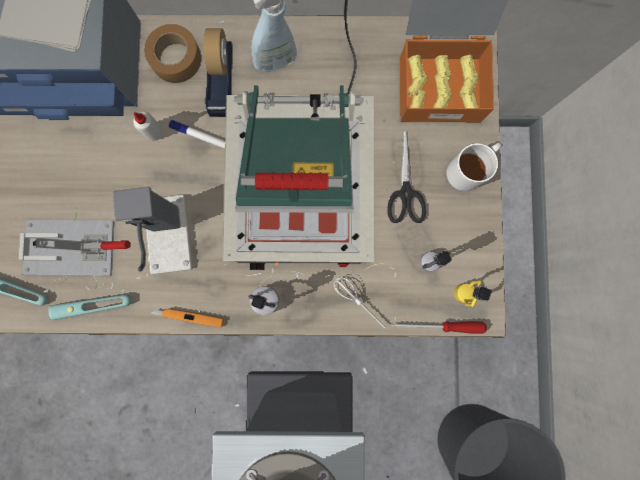

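Scene: small weight at about (366,205), yellow look-alike at (400,195), big weight at (339,315), hook at (240,347). Top: small weight at (437,258), big at (264,299), hook at (140,245), press in between. Next, zooms.

```bash
python3 - <<'E'
import cv2,numpy as np
s=cv2.imread('pics/scene1.png');t=cv2.imread('pics/top1.png')
def cr(i,x,y,w,h,k): return cv2.resize(i[y:y+h,x:x+w],None,fx=k,fy=k,interpolation=cv2.INTER_CUBIC)
a=np.hstack([cr(s,340,160,80,60,5),cr(t,400,230,80,60,5)])
b=np.hstack([cr(s,165,290,107,80,3.73)[:298,:399],cr(t,105,180,107,80,3.73)[:298,:399]])
b=cv2.resize(b,(800,300))
cv2.imwrite('pics/z1.png',np.vstack([a,b]))
E
```

```text
(no output)
```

View pics/z1.png

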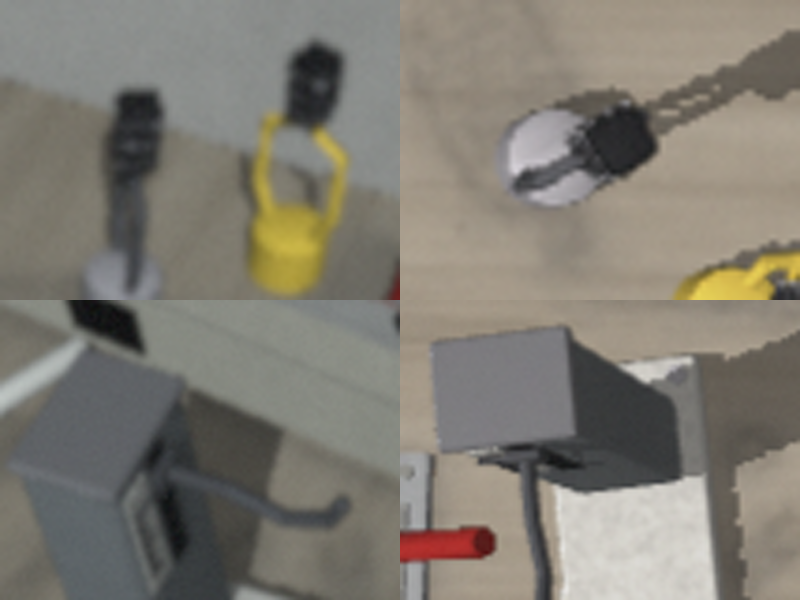

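```bash
python3 - <<'E'
from h import *
s=dict(np.load('pics/scene_cam.npz'));t=dict(np.load('pics/top_cam.npz'))
z=lambda X,Y:(105+(X-400)/3.73,180+(Y-300)/3.73)
P=[plane(t,z(*p),.212) for p in [(432,342),(567,326),(577,432),(440,450)]]
for p in P: print(np.round(p,4))
n=lambda v:np.degrees(np.arctan2(v[1],v[0]))
print('len',[np.round(np.linalg.norm(P[i]-P[(i+1)%4]),4) for i in range(4)],'ang',n(P[0]-P[1]),n(P[3]-P[2]),n(P[0]-P[3]),n(P[1]-P[2]))
# scene corners: zoom (10,465),(85,348),(185,378),(115,497)
zs=lambda X,Y:(165+X/3.73,290+(Y-300)/3.73)
Q=[plane(s,zs(*p),.212) for p in [(10,465),(85,348),(185,378),(115,497)]]
for p in Q: print('s',np.round(p,4))
# hook tip in top & bar
g=t['pixels'].astype(int)
roi=g[235:285,125:160]
for y in range(236,280,3):
    r=g[y,128:158].sum(1); xs=np.where(r<300)[0]; print(y,128+xs.min() if len(xs) else None,128+xs.max() if len(xs) else None)
print('tip tri',tri(t,(140,270),s,zs(342,505)))
# weight
zt=lambda X,Y:(400+(X-400)/5,230+Y/5)
print('grip top',plane(t,zt(625,138),.145),'disc',plane(t,zt(553,150),.033))
zz=lambda X,Y:(340+X/5,160+Y/5)
print('grip s',tri(t,zt(625,138),s,zz(138,97)))
print('foot',plane(t,zt(518,185),.04))
# big weight
b=(264,299)
print('big grip',plane(t,b,.145))
E
python3 - <<'E'
import cv2,numpy as np
t=cv2.imread('pics/top1.png')
def cr(i,x,y,w,h,k): return cv2.resize(i[y:y+h,x:x+w],None,fx=k,fy=k,interpolation=cv2.INTER_CUBIC)
cv2.imwrite('pics/z2.png',np.hstack([cr(t,235,270,66,60,6),cr(t,110,225,66,60,6)]))
E
```

```text
[0.6238 0.3044 0.212 ]
[0.6318 0.2404 0.212 ]
[0.5809 0.2337 0.212 ]
[0.572  0.2982 0.212 ]
len [np.float64(0.0646), np.float64(0.0514), np.float64(0.0652), np.float64(0.0522)] ang 97.18749394935978 97.90194431656296 6.785132807137985 7.509153109789496
s [0.6202 0.3075 0.212 ]
s [0.6304 0.242  0.212 ]
s [0.5798 0.2356 0.212 ]
s [0.57   0.3004 0.212 ]
236 139 142
239 139 142
242 128 143
245 128 143
248 141 144
251 142 145
254 142 145
257 142 145
260 141 145
263 141 144
266 140 144
269 139 142
272 None None
275 None None
278 None None
tip tri (array([0.48537024, 0.25554079, 0.20200098]), np.float64(0.0011749879370556917))
grip top [ 0.51377458 -0.29773453  0.145     ] disc [ 0.51588444 -0.29551677  0.033     ]
grip s (array([ 0.5143895 , -0.29756782,  0.14478441]), np.float64(0.0012797539468478894))
foot [ 0.50078127 -0.27916743  0.04      ]
big grip [0.43432967 0.04119825 0.145     ]
```

View pics/z2.png

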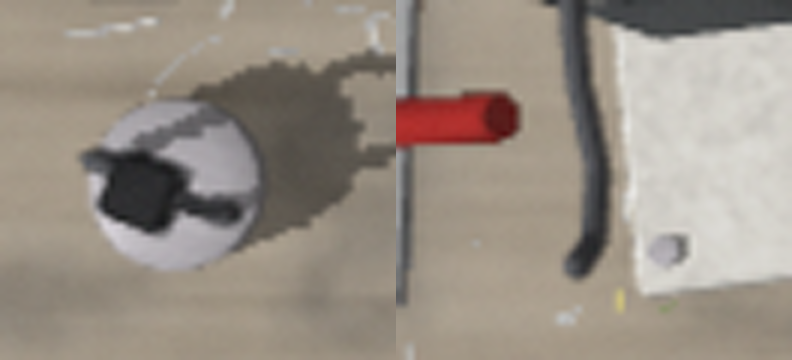

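Zoom: the small weight's grip top is at (445,258) in the top view. The hook bar runs down-image to its tip at (140,270). The big weight stands at (264,299). Triangulation and the column face agree, putting the seat at about (.514,.259) with its axis at 7.4°. The next move takes the tool over the small weight to look at its yaw.

Call:
drive_tool --series '[1,36,-22,0,0,0,0,1,36,-22,0,0,0,0,1,36,-22,0,0,0,0,1,36,-22,0,0,0,0,1,36,-22,0,0,0,0,1,36,-22,0,0,0,0,1,36,-22,0,0,0,0,1,36,-22,0,0,0,0,1,36,-22,0,0,0,0,1,36,-22,0,0,0,0,1,36,-22,0,0,0,0,1,36,-22,0,0,0,0]' --force 40

```text
t: 1.65
eef_pos: [0.515, -0.3008, 0.2531]
tool_rot: [-0.0, 0.993, 0.115, -0.0]
contact_force: [-0.3, -0.1, -0.6]
gripper_width: 1.0
```

Call:
drive_tool --series '[1,0,0,0,0,0,-0.13,1,0,0,0,0,0,-0.13,1,0,0,0,0,0,-0.13,1,0,0,0,0,0,0]'

```text
t: 2.15
eef_pos: [0.514, -0.3018, 0.253]
tool_rot: [-0.0, 0.953, 0.304, -0.0]
contact_force: [-0.9, -1.2, -0.8]
gripper_width: 0.999
```

```bash
python3 - <<'E'
from h import *
c=shot('wrist','wr2.png');o=bot.get_obs();print(o['eef_pos'],o['tool_rot'],o['t'])
print(proj(c,[[.5145,-.2975,.145],[.5145,-.2975,.0],[.5145,-.2975,.033]]))
E
```

```text
[ 0.51406782 -0.30186935  0.25309024] [-1.78859609e-04  9.52804178e-01  3.03585494e-01 -1.20551104e-04] 2.2
[[312.00882974 245.17128373]
 [314.72928598 191.53336247]
 [314.29938826 200.00944802]]
```

View pics/wr2.png

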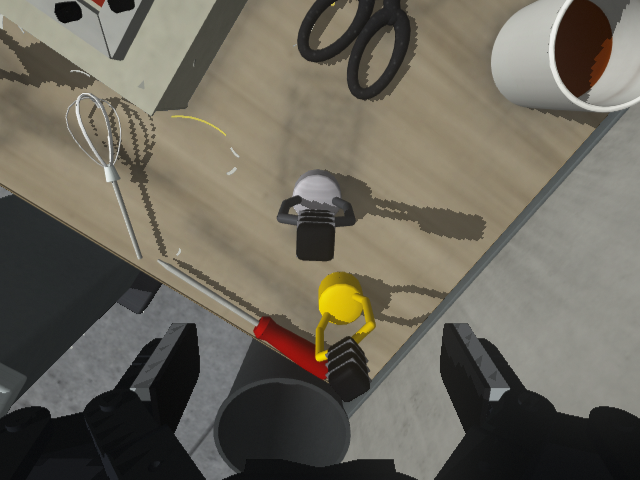

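```bash
python3 - <<'E'
from h import *
c=dict(np.load('pics/wrist_cam.npz'));g=c['pixels'].max(2)
m=(g<45).astype(np.uint8); m[:, :270]=0;m[:,365:]=0;m[:222]=0;m[275:]=0
k=cv2.findContours(m,0,1)[0];k=max(k,key=cv2.contourArea);r=cv2.minAreaRect(k);print(r)
ys,xs=np.where(m)
for y in (235,245,255): print(y,xs[ys==y].min(),xs[ys==y].max())
print('bottom row',ys.max())
G=plane(c,((xs[ys==245].min()+xs[ys==245].max())/2,245),.145);print(G)
# near edge of top
cols=[(x,ys[xs==x].max()) for x in range(302,332,4)];print(cols)
p=np.polyfit(*zip(*cols),1);print('near-edge slope',p)
a=plane(c,(300,np.polyval(p,300)),.145);b=plane(c,(332,np.polyval(p,332)),.145);print('edge ang',np.degrees(np.arctan2(*(b-a)[1::-1])),a,b)
a=plane(c,(281,212),.075);b=plane(c,(352,214),.075);print('shoulder',np.degrees(np.arctan2(*(b-a)[1::-1])),(a+b)/2)
E
```

```text
((315.12164306640625, 241.20095825195312), (37.26913833618164, 37.486324310302734), 2.4895527362823486)
235 297 334
245 297 333
255 297 332
bottom row 260
[ 0.51556919 -0.29882754  0.145     ]
[(302, np.int64(259)), (306, np.int64(259)), (310, np.int64(259)), (314, np.int64(259)), (318, np.int64(260)), (322, np.int64(260)), (326, np.int64(260)), (330, np.int64(259))]
near-edge slope [2.67857143e-02 2.50910714e+02]
edge ang -56.26654319305614 [ 0.50363229 -0.29668918  0.145     ] [ 0.51385803 -0.31200265  0.145     ]
shoulder -56.289566625903156 [ 0.51589575 -0.29909018  0.075     ]
```

Call:
drive_tool --series '[1,3.4,-1.8,0,0,0,0.028,1,0,0,40,0,0,0,1,0,0,40,0,0,0,1,0,0,25,0,0,0,1,0,0,20,0,0,0,1,0,0,0,0,0,0,-1,0,0,0,0,0,0,-1,0,0,0,0,0,0,-1,0,0,0,0,0,0,-1,0,0,0,0,0,0,-1,0,0,0,0,0,0,-1,0,0,0,0,0,0]' --force 40

```text
t: 3.7
eef_pos: [0.5161, -0.2982, 0.129]
tool_rot: [-0.0, 0.957, 0.292, 0.0]
contact_force: [-1.7, 2.5, 5.3]
gripper_width: 0.256
```

Call:
drive_tool --series '[-1,0,0,0,0,0,0,-1,0,0,0,0,0,0,-1,0,0,-15,0,0,0,-1,0,0,-25,0,0,0,-1,0,0,0,0,0,0,-1,0,0,0,0,0,0]'

```text
t: 4.45
eef_pos: [0.5155, -0.2983, 0.1678]
tool_rot: [-0.0, 0.957, 0.292, -0.0]
contact_force: [-0.9, 0.1, -3.5]
gripper_width: 0.25
```

```bash
python3 - <<'E'
from h import *
c=shot('scene','sc3.png');w=shot('wrist')
o=bot.get_obs();print(o['eef_pos'],o['tool_rot'],o['t'],o['contact_force'],o['gripper_width'],o['q'])
cv2.imwrite('pics/m3.png',np.hstack([cv2.resize(c['pixels'][120:280,290:450],(400,400)),cv2.resize(w['pixels'][120:440,160:480],(400,400))]))
E
```

```text
[ 0.51526089 -0.29812123  0.1672061 ] [-6.40787462e-04  9.56547042e-01  2.91576456e-01 -7.18178571e-04] 4.55 [ 0.94466725  1.01221699 -2.31116992] 0.2538766343998911 [ 0.59343647  0.45246677 -0.22565716  1.81759092  0.12637688  0.88740768
 -0.66945819]
```

View pics/m3.png

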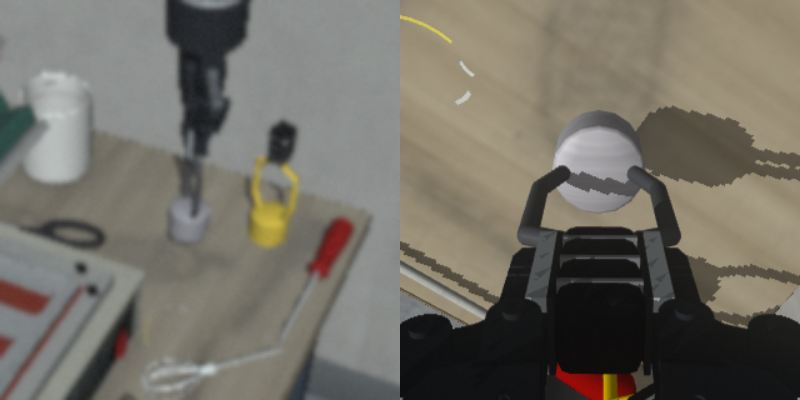

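Call:
drive_tool --series '[-1,0,0,-20,0,0,0,-1,0,0,-35,0,0,0,-1,0,0,-40,0,0,0,-1,0,0,-40,0,0,0,-1,0,0,-25,0,0,0,-1,0,0,0,0,0,0.1,-1,0,0,0,0,0,0.1,-1,0,0,0,0,0,0.1,-1,0,0,0,0,0,0.1,-1,0,0,0,0,0,0.062,-1,0,0,0,0,0,0]' --force 60

```text
t: 5.92
eef_pos: [0.5157, -0.2982, 0.3273]
tool_rot: [-0.0, 0.998, 0.065, -0.001]
contact_force: [-0.7, -0.5, -2.0]
gripper_width: 0.251
```

Call:
drive_tool --series '[-1,-23,-19,0,0,0,0,-1,-23,-19,0,0,0,0,-1,-23,-19,0,0,0,0,-1,0,0,0,0,0,0]'

```text
t: 6.42
eef_pos: [0.4386, -0.2499, 0.3281]
tool_rot: [-0.0, 0.998, 0.066, -0.001]
contact_force: [1.9, -0.8, -2.0]
gripper_width: 0.25
```

Call:
drive_tool --series '[-1,2.6,-20,0,0,0,0,-1,5.4,-41,0,0,0,0,-1,5.4,-41,0,0,0,0,-1,5.4,-41,0,0,0,0,-1,5.4,-41,0,0,0,0,-1,5.4,-41,0,0,0,0,-1,5.4,-41,0,0,0,0,-1,5.4,-41,0,0,0,0,-1,5.4,-41,0,0,0,0,-1,5.4,-41,0,0,0,0,-1,5.4,-41,0,0,0,0,-1,5.4,-41,0,0,0,0]'

```text
t: 7.92
eef_pos: [0.4403, 0.2268, 0.3283]
tool_rot: [-0.0, 0.998, 0.066, 0.0]
contact_force: [0.3, 0.3, -2.6]
gripper_width: 0.249
```

Call:
drive_tool --series '[-1,2.6,-20,0,0,0,0,-1,0,0,15,0,0,0,-1,0,0,15,0,0,0,-1,0,0,0,0,0,0,-1,0,0,0,0,0,0]'

```text
t: 8.55
eef_pos: [0.441, 0.2437, 0.2983]
tool_rot: [0.0, 0.998, 0.064, -0.0]
contact_force: [-0.4, -1.0, -3.2]
gripper_width: 0.247
```

```bash
python3 - <<'E'
from h import *
c=shot('scene','sc4.png');w=shot('wrist','wr4.png');t=shot('top','tp4.png')
o=bot.get_obs();print(o['eef_pos'],o['tool_rot'],o['t'],o['contact_force'])
f=lambda i,x,y,w,h:cv2.resize(i[y:y+h,x:x+w],(400,300),interpolation=cv2.INTER_CUBIC)
cv2.imwrite('pics/m4.png',np.vstack([np.hstack([f(c['pixels'],150,230,160,120),f(t['pixels'],90,190,120,90)]),np.hstack([f(w['pixels'],0,0,640,480),f(w['pixels'],200,100,240,180)])]))
E
```

```text
[0.44107475 0.24430236 0.29885155] [-1.45067514e-04  9.97918328e-01  6.44880832e-02  5.25521091e-04] 8.7 [ 0.81283618  0.42819962 -3.11828252]
```

View pics/m4.png

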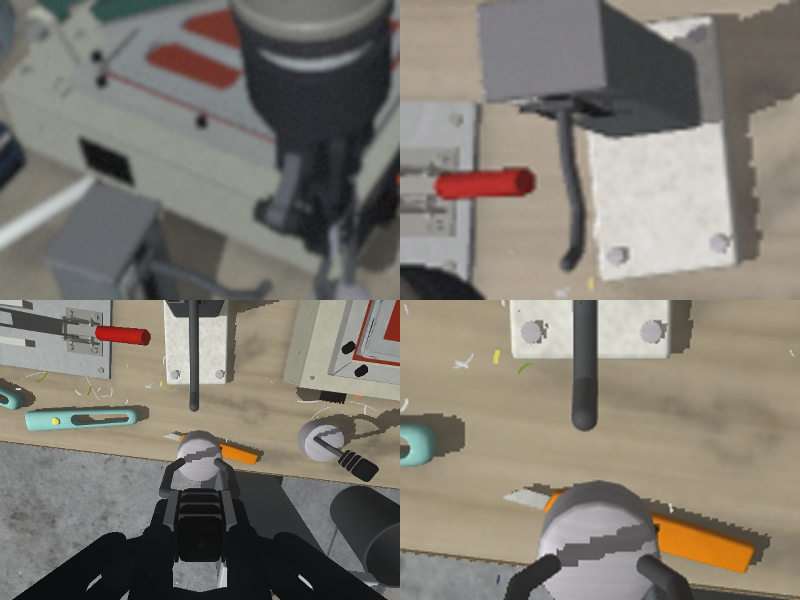

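Wrist view: the hook bar is straight along the tool x axis. Its tip is at about (310,169), and the held weight's disc is centred at about (319,250), hanging upright below the hook's lateral line. Next, the lateral offset.

```bash
python3 - <<'E'
from h import *
c=dict(np.load('pics/wrist_cam.npz'));o=bot.get_obs();p=o['eef_pos'];q=o['tool_rot']
a=2*np.arctan2(q[2],q[1]);X=np.array([np.cos(a),np.sin(a)]);Y=np.array([np.sin(a),-np.cos(a)])
print('tool x deg',np.degrees(a))
g=c['pixels'].astype(int).sum(2)
def loc(uv,z): d=plane(c,uv,z)[:2]-p[:2]; return np.round([d@X*1e3,d@Y*1e3],1)
for y in range(100,180,8):
    xs=290+np.where(g[y,290:335]<260)[0]
    if len(xs): m=(xs.min()+xs.max())/2; print(y,xs.min(),xs.max(),'at .176',loc((m,y),.176),'at .204',loc((m,y),.204))
S=np.array([.5142,.2590])-p[:2];print('seat from top/scene in tool axes',S@X*1e3,S@Y*1e3)
# expected disc in wrist for held weight
print(proj(c,[[p[0],p[1],p[2]-.129+.033],[p[0],p[1],p[2]-.129]]))
E
```

```text
tool x deg 7.394922703545221
100 310 317 at .176 [81.7 -2. ] at .204 [81.8 -1.6]
108 304 317 at .176 [77.6 -3.6] at .204 [78.2 -3.1]
116 304 317 at .176 [73.4 -3.7] at .204 [74.5 -3.1]
124 304 317 at .176 [69.2 -3.7] at .204 [70.7 -3.1]
132 304 317 at .176 [64.9 -3.7] at .204 [66.9 -3.2]
140 304 317 at .176 [60.5 -3.8] at .204 [63.1 -3.2]
148 304 318 at .176 [56.1 -3.5] at .204 [59.2 -3. ]
156 304 318 at .176 [51.7 -3.5] at .204 [55.3 -3. ]
164 304 317 at .176 [47.2 -3.9] at .204 [51.3 -3.3]
172 304 317 at .176 [42.7 -3.9] at .204 [47.3 -3.3]
seat from top/scene in tool axes 74.40873625223426 -5.163613087381417
[[317.36718594 258.55099057]
 [317.57845201 239.35973296]]
```

Call:
drive_tool --series '[-1,0,-4,12,0,0,0,-1,0,0,13,0,0,0,-1,10,0,0,0,0,0,-1,16,0,0,0,0,0,-1,16,0,0,0,0,0,-1,16,0,0,0,0,0,-1,16,0,0,0,0,0,-1,0,0,15,0,0,0,-1,0,0,15,0,0,0,-1,0,0,15,0,0,0,-1,0,0,10,0,0,0,-1,0,0,0,0,0,0]'

```text
t: 10.2
eef_pos: [0.5133, 0.2578, 0.2176]
tool_rot: [0.0, 0.998, 0.065, -0.0]
contact_force: [-0.0, 0.6, -3.1]
gripper_width: 0.25
```

```bash
python3 - <<'E'
from h import *
c=shot('scene','sc5.png');w=shot('wrist','wr5.png');t=shot('top','tp5.png')
o=bot.get_obs();print(o['eef_pos'],o['tool_rot'],o['t'],o['contact_force'])
f=lambda i,x,y,w,h:cv2.resize(i[y:y+h,x:x+w],(400,300),interpolation=cv2.INTER_CUBIC)
cv2.imwrite('pics/m5.png',np.vstack([np.hstack([f(c['pixels'],180,290,120,90),f(t['pixels'],90,190,120,90)]),np.hstack([f(w['pixels'],0,0,640,480),f(w['pixels'],200,100,240,180)])]))
E
```

```text
[0.51383304 0.25819625 0.21882528] [-1.45901812e-04  9.97893925e-01  6.48651382e-02  4.54107181e-04] 10.35 [-0.29499358  0.02720815 -3.03295517]
```

View pics/m5.png

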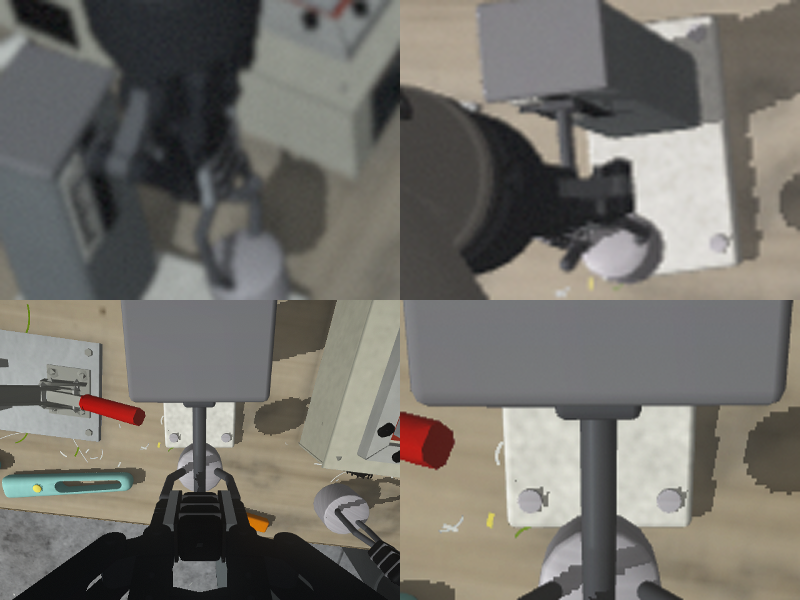

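Wrist view: the bar enters the bail centred between its shoulders, and the disc sits below it. The bail is threaded on the hook, so I'll lower it in small steps and watch the force.

Call:
drive_tool --series '[-1,0,0,3,0,0,0,-1,0,0,3,0,0,0,-1,0,0,3,0,0,0,-1,0,0,3,0,0,0,-1,0,0,0,0,0,0,-1,0,0,0,0,0,0]'

```text
t: 11.1
eef_pos: [0.5139, 0.2582, 0.2066]
tool_rot: [-0.0, 0.998, 0.065, 0.0]
contact_force: [2.4, 1.1, -0.2]
gripper_width: 0.251
```

Call:
drive_tool --series '[-1,0,0,2,0,0,0,-1,0,0,2,0,0,0,-1,0,0,0,0,0,0,-1,0,0,0,0,0,0]'

```text
t: 11.6
eef_pos: [0.5139, 0.2581, 0.2025]
tool_rot: [-0.0, 0.998, 0.065, 0.0]
contact_force: [1.9, 1.1, 1.2]
gripper_width: 0.246
```

```bash
python3 - <<'E'
from h import *
F=[];
for i in range(12):
    c=bot.read_camera('scene');o=bot.get_obs();F.append(np.r_[o['contact_force'],o['eef_pos'][2]])
print(np.mean(F,0),np.std(F,0),o['t'])
cv2.imwrite('pics/sc6.png',c['pixels'])
E
```

```text
[3.39744731 1.65709053 1.15566143 0.20246043] [7.88438326e-01 7.90915336e-01 5.06845364e-01 2.87715977e-05] 12.2
```

Call:
drive_tool --series '[-1,0,0,-4,0,0,0,-1,0,0,-4,0,0,0,-1,3,0,0,0,0,0,-1,3,0,0,0,0,0,-1,0,0,3,0,0,0,-1,0,0,3,0,0,0,-1,0,0,2,0,0,0,-1,0,0,0,0,0,0]'

```text
t: 13.2
eef_pos: [0.5195, 0.2586, 0.2022]
tool_rot: [0.0, 0.998, 0.065, -0.0]
contact_force: [-0.2, -0.5, 0.1]
gripper_width: 0.248
```

```bash
python3 - <<'E'
from h import *
F=[];
for i in range(12):
    c=bot.read_camera('scene');o=bot.get_obs();F.append(np.r_[o['contact_force'],o['eef_pos']])
print(np.mean(F,0),o['t'],o['tool_rot'])
f=lambda i,x,y,w,h:cv2.resize(i[y:y+h,x:x+w],(400,300),interpolation=cv2.INTER_CUBIC)
w=shot('wrist')['pixels'];t=shot('top')['pixels']
cv2.imwrite('pics/m7.png',np.vstack([np.hstack([f(c['pixels'],180,290,120,90),f(cv2.imread('pics/sc6.png'),180,290,120,90)]),np.hstack([f(t,90,190,120,90),f(w,200,100,240,180)])]))
E
```

```text
[ 0.27513955 -0.58449238  0.24228526  0.51952875  0.25869125  0.20234215] 13.8 [ 4.84425012e-05  9.97895786e-01  6.48382473e-02 -4.09407855e-06]
```

View pics/m7.png

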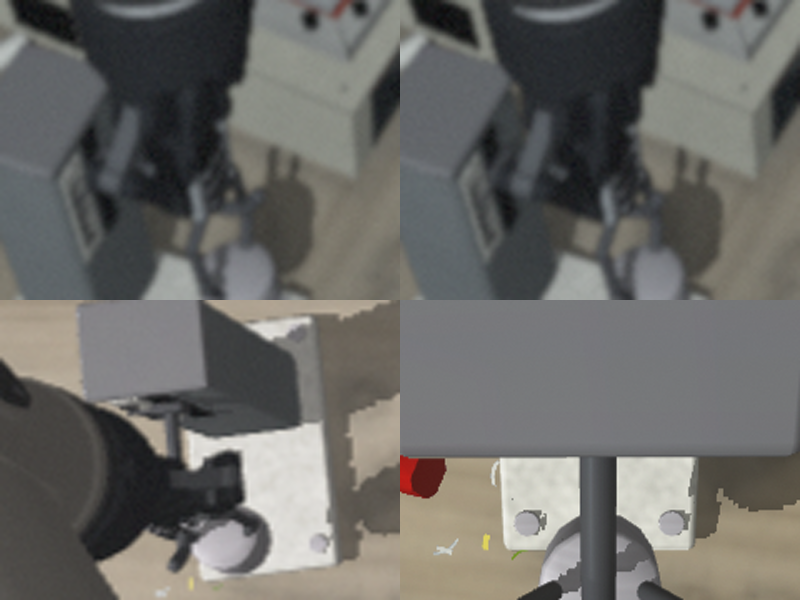

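The force now has no sideways part, and the hook is about 11–13 mm down. Next, the tug: 13 mm further, held.

Call:
drive_tool --series '[-1,0,0,3,0,0,0,-1,0,0,3,0,0,0,-1,0,0,3,0,0,0,-1,0,0,3,0,0,0,-1,0,0,1,0,0,0,-1,0,0,0,0,0,0]'

```text
t: 14.65
eef_pos: [0.5197, 0.2589, 0.1894]
tool_rot: [-0.0, 0.998, 0.065, 0.0]
contact_force: [0.1, 0.5, 3.9]
gripper_width: 0.25
```

```bash
python3 - <<'E'
from h import *
F=[];
for i in range(12):
    c=bot.read_camera('scene');o=bot.get_obs();F.append(np.r_[o['contact_force'],o['eef_pos']])
print(np.mean(F,0),o['t'])
E
```

```text
[0.92611042 0.00773576 3.23770116 0.51968093 0.25888617 0.1894512 ] 15.25
```

Call:
drive_tool --series '[-1,0,0,-3,0,0,0,-1,0,0,-4,0,0,0,-1,0,0,-4,0,0,0,-1,0,0,-3,0,0,0,-1,0,0,0,0,0,0,-1,0,0,0,0,0,0,-1,0,0,0,0,0,0]' --force 20

```text
t: 16.12
eef_pos: [0.5196, 0.2588, 0.2032]
tool_rot: [-0.0, 0.998, 0.065, 0.0]
contact_force: [3.4, 1.3, 0.6]
gripper_width: 0.255
```

```bash
python3 - <<'E'
from h import *
F=[];
for i in range(10):
    c=bot.read_camera('scene');o=bot.get_obs();F.append(np.r_[o['contact_force'],o['eef_pos']])
print(np.mean(F,0),o['t'])
E
```

```text
[2.67339304 0.84682661 0.14803032 0.51955587 0.25878965 0.2032698 ] 16.625
```

Balanced (about 0 N vertical). Opening gently, then straight up.

Call:
drive_tool --series '[-0.4,0,0,0,0,0,0,-0.25,0,0,0,0,0,0,0,0,0,0,0,0,0,0.4,0,0,0,0,0,0,0.8,0,0,0,0,0,0,0.8,0,0,0,0,0,0,0.8,0,0,0,0,0,0]'

```text
t: 17.5
eef_pos: [0.5195, 0.2588, 0.2033]
tool_rot: [0.0, 0.998, 0.065, -0.0]
contact_force: [0.5, -0.2, -0.8]
gripper_width: 0.898
```

Call:
drive_tool --series '[0.8,0,0,-10,0,0,0,0.8,0,0,-20,0,0,0,0.8,0,0,-30,0,0,0,0.8,0,0,-40,0,0,0,0.8,0,0,-30,0,0,0,0.8,-30,0,-10,0,0,0,0.8,-30,0,0,0,0,0,0.8,-30,0,0,0,0,0,0.8,0,0,0,0,0,0,0.8,0,0,0,0,0,0]'

```text
t: 18.75
eef_pos: [0.431, 0.2472, 0.3445]
tool_rot: [-0.0, 0.998, 0.065, 0.001]
contact_force: [0.4, 0.7, 0.6]
gripper_width: 0.903
```

```bash
python3 - <<'E'
from h import *
c=shot('scene','sc8.png');w=shot('wrist','wr8.png');t=shot('top','tp8.png');c2=shot('scene','sc8b.png')
o=bot.get_obs();print(o['eef_pos'],o['t'],o['contact_force'],o['gripper_width'])
print('moving px',(cv2.absdiff(c['pixels'],c2['pixels']).max(2)>40).sum())
f=lambda i,x,y,w,h:cv2.resize(i[y:y+h,x:x+w],(400,300),interpolation=cv2.INTER_CUBIC)
cv2.imwrite('pics/m8.png',np.vstack([np.hstack([f(c['pixels'],180,290,120,90),f(c['pixels'],130,210,260,195)]),np.hstack([f(t['pixels'],90,190,220,165),f(w['pixels'],0,0,640,480)])]))
E
```

```text
[0.43094831 0.24713792 0.3433304 ] 18.95 [ 0.4401187   0.27075219 -0.39666386] 0.8987593206549431
moving px 16
```

View pics/m8.png

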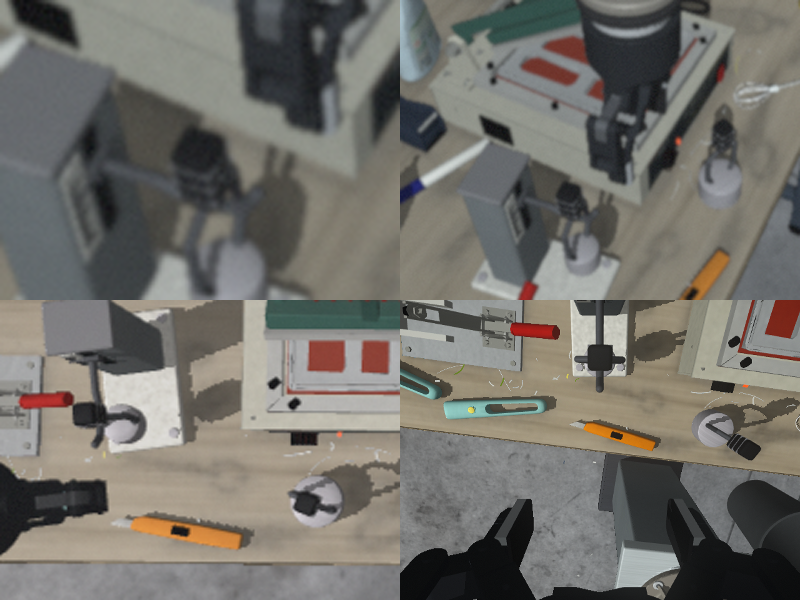

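The weight hangs upright on the hook, its grip at about (116,250) in the top view, the gripper is clear, and the big weight stands where it was. I'll let it settle, check position numerically, then hand in.

Call:
drive_tool --series '[0.8,0,0,0,0,0,0,0.8,0,0,0,0,0,0,0.8,0,0,0,0,0,0,0.8,0,0,0,0,0,0,0.8,0,0,0,0,0,0,0.8,0,0,0,0,0,0,0.8,0,0,0,0,0,0,0.8,0,0,0,0,0,0]'

```text
t: 19.95
eef_pos: [0.4303, 0.2471, 0.3433]
tool_rot: [0.0, 0.998, 0.065, 0.0]
contact_force: [0.6, 0.2, -0.3]
gripper_width: 0.902
```

```bash
python3 - <<'E'
from h import *
w=shot('wrist');t=shot('top')
g=t['pixels'].max(2); t0=cv2.imread('pics/tp8.png'); print('change since',(cv2.absdiff(t['pixels'],t0).max(2)>40).sum())
# crops: wrist (600,359)->; top (90,256)
uw=((600-400)*1.6,(357-300)*1.6); ut=(90+90*.55,190+114*.55)
P,e=tri(w,uw,t,ut);print('grip top',P,e,'-> weight z',P[2]-.145)
print('big',plane(t,(90+(303-0)*.55,190+(500-300)*.55),.145))
bot.hand_in()
E
```

```text
change since 248
grip top [0.51578284 0.25708287 0.20274477] 0.0007451351045541483 -> weight z 0.05774476779363005
big [0.43238737 0.054893   0.145     ]
the job is handed in; nothing more can be done
```

The smaller weight is hanging on the hook by its bail, released, and I handed the job in at about 20 s of the 45 s allowed. `hand_in()` gives no verdict, so these are my own checks.

**How it went:** I carried the weight past the front of the press and lowered the bail onto the hook. The first contact showed about 3 N of sideways force, meaning the bail sat on the slope near the hook's tip. I lifted it slightly, moved it 6 mm toward the column, and the sideways force fell away. I then tugged the hook to about 25 mm down by force (about 26 mm by height) and held it for more than 0.6 s. After easing back to about zero vertical load, I opened the gripper and withdrew.

**Last checks that agreed:**
- The pictures show the weight upright on the hook, with the gripper clear of it.
- Its grip is within about 3 mm sideways of the seat position I measured.
- Vertical load was about zero just before release, with the hook 10–12 mm down.
- The big weight stands upright and looks unmoved.

**Checks that were weak or disagreed:**
- **Height of the hanging weight:** pixels read by eye put its underside at 58 mm, but the grip height at release gives about 74 mm. Steep views make that reading poor, and I did not resolve the difference.
- **Position of the big weight:** two eye readings differ by about 14 mm. The first was off the grip's centre, and correcting it brings them within a few mm.
- **Whether it was at rest:** between two top views about 1.2 s apart, 248 pixels changed. I did not look into where.

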